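Show the slide box's edge mark to the stand camera

TASK

Close the slide box under the camera stand so that its two halves meet edge to edge all round, then pick up the inspection mirror by its handle and hold it about 8 cm in front of the round mark on the edge of the shut lid, angled so that the stand's camera sees the mark in the middle of the mirror. Finish while still holding the mirror there, steady in the gripper and clear of the table, stand and box. Leave everything else on the desk where it is.

Things in the scene. Friction and masses are not known exactly. Their poses are not given: they have to be found in the camera images.
- stand: Fixed camera stand: grey baseboard 12 mm thick with a slide box fixed on it and a column carrying a camera. Origin: under the box's centre, at table height. z up, x along the box's hinge, away from the robot (turned -0.3 to 0.45 rad), y towards the hinge (left). Board: x -0.10 to 0.26, y -0.15 to 0.11. Column: 30 mm square, 470 mm tall, at x 0.235, y 0.06, its arm leading to the camera.
- lid (a joint): Hinge of the slide box's lid (the upper shell half): 0 = shut, rims edge to edge; grows as the lid opens up and over to the left; 1.57 = upright. Starts at 1.3 to 1.95. Stiff (0.06 N m of friction): the lid stays where it is left; no catch. A push of 1 to 2 N on its outer face near the free edge swings it.
- hinge (a point): Middle of the hinge line (along the stand's x) on the left rim of the grey plastic slide box, at (0, 0.049, 0.0345) in the stand's frame. The box measures 146 mm along the hinge by 98 mm across; its lower half's rim is at z 0.034, the shut lid's flat top at z 0.0525. Locating strips 6 mm high lie round its foot.
- lid_edge (a point): Middle of the lid's free edge, at the outer (top) corner: 98 mm from the hinge line along the lid and 18 mm outward. The lid is a shell 146 mm long, 98 mm wide, 18 mm deep with 3 mm walls; its flat outer face lies 18 mm from the plane of its rim. Its outer face looks up when shut and left when upright.
- mark (a point): Centre of the mark, a round white sticker 14 mm across with a dark dot, in the middle of the wall along the lid's free edge, facing outward. It moves with the lid. With the lid shut it is at (0, -0.0505, 0.043) in the stand's frame, on an upright face that looks to the stand's -y (right), which the camera cannot see directly.
- lens (a point): Centre of the front of the stand camera's lens, at (0.13, 0, 0.36) in the stand's frame; it looks down towards the box. The camera's body (62 mm square, 105 mm long) lies behind the lens, up and away from the robot.
- aim (a point): Point in the air on the line from the shut lid's mark to the lens, a fifth of the way: (0.0248, -0.0409, 0.1035) in the stand's frame. With the mirror 8 cm from the mark, the camera sees the mark mid-mirror when the line square to the glass at its centre passes through this point (equal angles to mark and lens).
- mirror: Inspection mirror lying on the table, 70 to 120 g: black rubber handle 120 long, 15 wide, 16 mm high, a short steel rod, and a rectangular mirror head 56 x 50 x 4 mm set at 45 degrees, its lower edge on the table. Origin: centre of the handle's underside; x along the handle to the head, z up as it lies. Balances at about x 0.02. The glass faces forward and up.
- glass (a point): Centre of the mirror's glass, at (0.107, 0, 0.0244) in the mirror's frame. Its z axis is square to the glass, out of the reflecting face: (0.707, 0, 0.707) in the mirror's frame; its y axis is the mirror's y.
- mouse: Bystander, to be left where it is: a black computer mouse, about 75 x 62 x 36 mm. Origin: centre of its underside.
- mailer: Bystander, to be left where it is: a white plastic slide mailer, 85 x 34 x 15 mm. Origin: centre of its underside.
- bone: Bystander, to be left where it is: an ivory-coloured dry long bone, 190 mm long, lying. Origin: centre of its underside.
- pen: Bystander, to be left where it is: a dark capped marker pen, 130 mm long, lying. Origin: centre of its underside.
- jar: Bystander, to be left where it is: a clear specimen jar with a white cap, 64 mm across, 85 mm tall. Origin: centre of its underside.
- duster: Bystander, to be left where it is: a standing white spray can, 66 mm across, 210 mm tall. Origin: centre of its underside.
- mug: Bystander, to be left where it is: a white mug, 95 mm tall. Origin: centre of its underside.
- slidefolder: Bystander, to be left where it is: a flat cardboard slide folder, 200 x 90 x 6 mm. Origin: centre of its underside.
Things that resemble listed ones, but are neither listed nor needed, are in the scene too. There is more than one size of the mirror; the job needs the smaller.

How it is judged (in metres and radians):
On the way, in this order (a step that is already met when the one before it is completed fails the run):
1. the slide box is closed, its halves edge to edge (value of joint lid below 0.025 rad), for 0.3 s.
2. the mirror is lifted off the table in the gripper (contact force between mirror and the fingers above 1 N and height (world z) of glass above 0.035 m and height (world z) of mirror above 0.03 m), for 0.2 s.
At the end, for the whole second after the job is handed in: Lid shut within 0.025 rad; mirror still, in the gripper, glass over 35 mm and handle over 30 mm up, not touching the stand; glass 55 to 105 mm from the mark, 45 mm or more in front of it; the line square to the glass at its centre passes the aim point within 14 mm along each side (all of step 2 and value of joint lid below 0.025 rad and x of aim in the frame of glass between -0.014 and 0.014 m and y of aim in the frame of glass between -0.014 and 0.014 m and z of aim in the frame of glass above 0.04 m and distance between glass and mark between 0.055 and 0.105 m and y of glass in the frame of stand below -0.095 m and contact force between mirror and stand below 0.1 N and linear speed of mirror below 0.02 m/s and angular speed of mirror below 0.15 rad/s); the arm keeps its last pose, push and grip.
It fails at once if a bystander is pushed more than 25 mm or knocked over (distance of any of mouse, mailer, bone, pen, jar, duster, mug, slidefolder from where it was at the start of the episode above 0.025 m or angle between any of jar, duster, mug's own z axis and vertical above 0.5 rad).
It also fails if it takes over 58 s, if anything falls off the work surface, if the arm or the gripper's body presses on something with over 40 N, if the wrist force passes 120 N, or if a joint passes its speed limit or range.

ROBOT

A 6-joint arm with a two-finger parallel gripper is mounted at the origin on the work surface. World frame = base frame: x ahead of the robot, y to its left, z up, the work surface at z = 0. Lengths are in mm, angles in rad, forces in N, time in s.
With the tool pointing down it reaches from about 325 to 875 mm from the base axis. Payload 4.4 kg.
Tool frame: the origin (TCP) lies on the centre line of the jaws, within the pads' length; the fingertips stand ahead of it and the grasp point (between the pads) lies 6 mm ahead of it (ctrl.tcp_to_tips is the z of the fingertips in the tool frame, in mm); z points along the fingers, y is the direction in which the jaws open and shut (so a half turn about z gives the same grasp; the last joint's range is limited). The gripper opens to 85 mm and grips with 20 to 120 N. Pads are 22 mm wide; open, the fingers measure 114 mm over their backs; the gripper's body (76 mm by 85 mm) begins 54 mm behind the grasp point. The pads swing forward as they close: fully open they stand 13 mm farther back than shut.
Start: joints at [-1.427, 0.207, 1.542, -0, 1.393, -0.15], TCP at [166.503, -550.368, 256.282] pointing down, gripper open.
Joint ranges: [-2.73, 2.73], [-0.86, 2.22], [0.23, 2.46], [-1.11, 4.25], [0.08, 2.63], [-2.82, 2.82]. Speed limits (rad/s): [2.79, 2.79, 3.14, 3.14, 3.14, 3.14].

INTERFACE

Orientations are given as a 3x3 rotation matrix whose columns are the frame's x, y, z axes.
In Python, from plant import ctrl, sensors, optics gives the robot as it stands. Calls block until the motion is done:
- ctrl.move_ptp(position, orientation): joint-space move of the TCP to a pose.
- ctrl.move_l(position, rot=None, vel=150, threshold=None): straight line of the TCP; rot=None keeps the orientation; vel is the mean speed in mm/s. With threshold (N) it stops when the force on the tool has changed by that much, and returns True; else False.
- ctrl.set_joints(angles): joint-space move.
- ctrl.gripper_to(opening, force=None): finger opening in mm; force is the grip in N (None keeps the last); returns when the fingers have stopped.
- ctrl.hold(seconds).
- ctrl.solve_ik(position, orientation): joint angles nearest the present ones, or None.
- sensors.read_state(): the state.
- optics.grab_frame(name): name is "scene" or "side" or "wrist"; returns (picture, depth): 480x640x3 uint8, red, green, blue; 480x640 float32, mm along the optical axis (not along the pixel's ray), 0 where there is no reading.
- optics.camera_params(name): a dict with "mtx" (3x3 intrinsics, pixels), "k1" (the pictures are not rectified: a ray, as slopes to the right and down, at radius r is drawn at 1 + k1 r^2 times it, then the intrinsics apply), "R" (3x3) and "t" (3): a world point X has camera coordinates R X + t; the wrist camera has in their place "T_tool_cam" (4x4, takes a point from camera to tool coordinates, whose origin is the TCP and whose axes are the flange's). Camera axes: x right, y down, z forward; pixel columns grow to the right and rows downward; lengths in mm; the calibration is good to about 2 mm. A picture is of the moment at which its call begins: read the wrist's pose just before it. camera_params takes no time and is no camera call.
A pose or a line that the arm cannot do raises ctrl.MotionError and nothing moves.
- ctrl.finish_job(): hands the job in, once; it reports no verdict.
The state is a dict: "t": time; "q": joint angles; "qvel": joint speeds; "tau": joint torques, N m; "eef_pos": TCP position; "eef_rot": TCP orientation; "force": force on the tool from outside, world axes, zero at the start; "wrist_torque": the same for the moment, N m; "grip_width": finger opening in mm.
Only numpy, scipy, OpenCV 4.12 (cv2) and the standard library are available. Lean on these libraries where they do the work, as an engineer would, in place of code of your own. Each camera call takes 0.05 s, during which the arm holds its last target. There are 200 camera calls.

## Working session

There is one attempt and no reset: what is moved stays moved. The work goes in short steps, each a Python script; the robot and the scene stay as the last script left them, time stands still between calls to the robot, and variables do not carry over. Pictures are saved under pics/ and viewed, on a budget of 10 in all, crops included, one or two more only if the job needs it, and the job is handed in when it is done.

```bash
ls; mkdir -p pics; cat > h.py <<'E'
import numpy as np, cv2
from plant import ctrl, sensors, optics
def grab(name, fn=None):
    s=sensors.read_state(); im,d=optics.grab_frame(name)
    p=optics.camera_params(name)
    if fn: cv2.imwrite('pics/'+fn,im[:,:,::-1])
    if 'R' in p: R=np.array(p['R']);t=np.array(p['t']).ravel();Rc=R.T;c=-R.T@t
    else:
        T=np.array(p['T_tool_cam']);Rt=np.array(s['eef_rot']);Rc=Rt@T[:3,:3];c=Rt@T[:3,3]+np.array(s['eef_pos'])
    return im,d,dict(K=np.array(p['mtx']),k1=p['k1'],Rc=Rc,c=c)
def rays(P,uv):
    uv=np.atleast_2d(np.float64(uv))
    n=cv2.undistortPoints(uv[:,None],P['K'],np.array([P['k1'],0,0,0.]))[:,0]
    return np.c_[n,np.ones(len(n))]
def onplane(P,uv,z):
    r=rays(P,uv)@P['Rc'].T
    return P['c']+r*((z-P['c'][2])/r[:,2])[:,None]
def cloud(P,d):
    v,u=np.nonzero(d>0); r=rays(P,np.c_[u,v])
    return np.c_[u,v],(r*d[v,u][:,None])@P['Rc'].T+P['c']
def proj(P,X):
    x=(np.atleast_2d(X)-P['c'])@P['Rc']; n=x[:,:2]/x[:,2:]
    n=n*(1+P['k1']*(n**2).sum(1))[:,None]
    return n@P['K'][:2,:2].T+P['K'][:2,2]
E
python3 - <<'E'
from h import *
for n in ('scene','side'):
    im,d,P=grab(n,n+'1.png'); np.savez(n+'1.npz',im=im,d=d,**P); print(n,P['c'],P['Rc'][:,2],(d>0).mean())
print(sensors.read_state()['t'],ctrl.tcp_to_tips)
E
```

```text
pics
scene [1078.95022877  371.40186684 1296.44058675] [-0.49099588 -0.29372122 -0.82015297] 0.996123046875
side [-102.07157989 -842.84017892 1309.21793476] [ 0.35005584  0.58216467 -0.73385639] 0.9960611979166667
0.1 25.0
```

View pics/scene1.png

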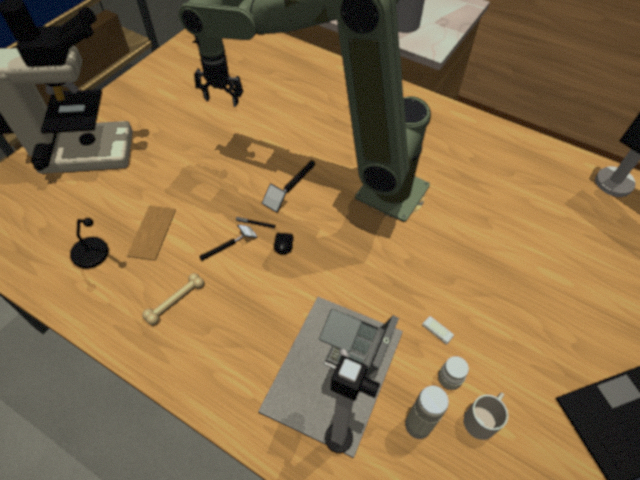

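View pics/side1.png

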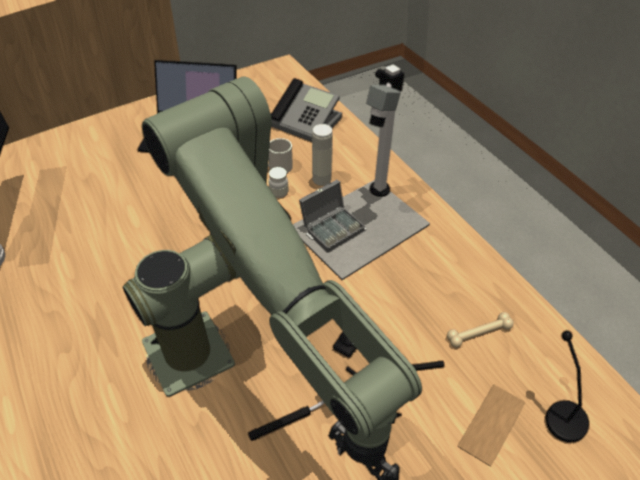

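The scene view has the stand board with corners near (318,297), (403,330), (350,455) and (260,412), and the lid open at about (385,345). There are two mirrors: the left one has its head at (247,233) and handle end at (202,257), the other its head at (275,197) and handle end at (312,162). The pen is at (255,222) and the mouse at (284,243). In the side view the arm hides the mirrors, but the box at (335,220) is clear.

```bash
python3 - <<'E'
from h import *
def load(n):
    z=np.load(n+'1.npz'); return z['im'],z['d'],dict(K=z['K'],k1=float(z['k1']),Rc=z['Rc'],c=z['c'])
for n in ('scene','side'):
    im,d,P=load(n); uv,X=cloud(P,d); hsv=cv2.cvtColor(im,cv2.COLOR_RGB2HSV)[uv[:,1],uv[:,0]]
    roi=(X[:,0]>350)&(X[:,0]<950)&(X[:,1]>-300)&(X[:,1]<350)
    tb=roi&(hsv[:,1]>90)&(X[:,2]<8); print(n,'table z',np.median(X[tb,2]))
    b=roi&(hsv[:,1]<50)&(abs(X[:,2]-12)<6)
    m=np.zeros(im.shape[:2],np.uint8); m[uv[b,1],uv[b,0]]=255
    k,l,st,_=cv2.connectedComponentsWithStats(cv2.morphologyEx(m,cv2.MORPH_OPEN,np.ones((3,3))))
    i=1+np.argmax(st[1:,4]); v,u=np.nonzero(l==i); 
    W=onplane(P,np.c_[u,v],12.); r=cv2.minAreaRect(np.float32(W[:,:2])); print('board',st[i],r); print(cv2.boxPoints(r).round(1))
    box=roi&(X[:,2]>25)&(X[:,2]<140)&(hsv[:,1]<70)
    np.save(n+'box.npy',X[box])
    # dark objects
    if n=='scene':
        gv=hsv[:,2]
        dk=((gv<60))&(X[:,2]<60)&(X[:,0]>150)&(X[:,0]<800)&(X[:,1]<0)&(X[:,1]>-600)
        m=np.zeros(im.shape[:2],np.uint8); m[uv[dk,1],uv[dk,0]]=255
        k,l,st,c=cv2.connectedComponentsWithStats(m)
        for i in range(1,k):
            if st[i,4]>25:
                v,u=np.nonzero(l==i); W=onplane(P,np.c_[u,v],14.)[:,:2]; r=cv2.minAreaRect(np.float32(W)); print('dark',st[i],np.round(c[i]),np.round(r[0]),np.round(r[1]),round(r[2],1),cv2.boxPoints(r).round().tolist())
        hd=(hsv[:,1]<60)&(gv>90)&(X[:,2]<60)&(X[:,0]>150)&(X[:,0]<750)&(X[:,1]<-20)&(X[:,1]>-600)
        m[:]=0; m[uv[hd,1],uv[hd,0]]=255
        k,l,st,c=cv2.connectedComponentsWithStats(m)
        for i in range(1,k):
            if st[i,4]>25:
                v,u=np.nonzero(l==i); W=onplane(P,np.c_[u,v],20.)[:,:2]; r=cv2.minAreaRect(np.float32(W)); print('light',st[i],np.round(c[i]),np.round(r[0]),np.round(r[1]),round(r[2],1))
E
```

```text
scene table z 0.017364152713525982
board [ 260  299   92  142 5534] ((648.0994262695312, 118.14080047607422), (355.7306213378906, 179.08534240722656), 7.707959175109863)
[[459.8 183. ]
 [483.9   5.6]
 [836.4  53.3]
 [812.3 230.7]]
dark [285 178  12  14  70] [290. 185.] [ 171. -297.] [19. 60.] 86.6 [[141.0, -305.0], [200.0, -309.0], [202.0, -290.0], [142.0, -286.0]]
dark [247 221  27   7  54] [261. 224.] [ 359. -288.] [ 8. 87.] 18.7 [[341.0, -248.0], [369.0, -331.0], [376.0, -328.0], [348.0, -246.0]]
dark [275 234  18  20 305] [283. 243.] [ 383. -183.] [71. 53.] 32.5 [[338.0, -180.0], [367.0, -224.0], [427.0, -186.0], [398.0, -141.0]]
dark [201 240  34  20 143] [217. 249.] [ 508. -340.] [ 15. 112.] 66.5 [[454.0, -324.0], [557.0, -369.0], [563.0, -355.0], [460.0, -310.0]]
light [263 185  23  26 363] [273. 197.] [ 252. -312.] [97. 61.] 14.3
light [238 225  19  12 127] [247. 231.] [ 407. -304.] [71. 28.] 73.7
side table z 0.6391218494610484
board [ 295  186  131   92 4141] ((638.3795776367188, 151.04185485839844), (358.5986022949219, 258.0107727050781), 7.702091693878174)
[[ 4.434e+02  2.549e+02]
 [ 4.780e+02 -8.000e-01]
 [ 8.334e+02  4.720e+01]
 [ 7.988e+02  3.029e+02]]
```

```bash
cat >> h.py <<'E'
YAW=0.1344; O=np.array([558.5,163.5,0.])
def RS(a=None):
    a=YAW if a is None else a
    return np.array([[np.cos(a),-np.sin(a),0],[np.sin(a),np.cos(a),0],[0,0,1]])
def w(p): return RS()@np.array(p,float)+O
def tool(zd,yd):  # tool rotation from z dir and approx y dir
    z=np.array(zd,float);z/=np.linalg.norm(z);y=np.array(yd,float);y-=z*(y@z);y/=np.linalg.norm(y)
    return np.c_[np.cross(y,z),y,z]
E
python3 - <<'E'
from h import *
for n in ('scene','side'):
    X=np.load(n+'box.npy'); S=(X-O)@RS()
    S=S[(abs(S[:,0])<55)&(abs(S[:,1])<140)]; 
    for z in range(25,140,10):
        q=S[(S[:,2]>z)&(S[:,2]<=z+10)]
        if len(q)>3: print(n,z+5,len(q),np.percentile(q[:,1],[5,50,95]).round(), np.percentile(q[:,0],[2,98]).round())
s=sensors.read_state(); print(np.array(s['eef_rot']).round(2).tolist()); 
T=optics.camera_params('wrist')['T_tool_cam'];print(np.round(T,2).tolist(),optics.camera_params('wrist')['mtx'])
# ik checks
Rd=tool([0,0,-1],RS()[:,0])
for sg in (1,-1):
    R=tool([0,0,-1],sg*RS()[:,0])
    for p in ([-25,130,135],[-25,78,135],[-25,-30,77.5]): print(sg,ctrl.solve_ik(w(p),R))
E
```

```text
scene 30 365 [-35.  35.  64.] [-54.  51.]
scene 40 332 [-26.  37.  67.] [-52.  52.]
scene 50 26 [68. 70. 70.] [-54.  38.]
scene 120 110 [76. 87. 92.] [-52.  53.]
scene 130 183 [75. 82. 90.] [-53.  53.]
side 30 431 [-50.   5.  64.] [-51.  53.]
side 40 508 [-40.  17.  68.] [-51.  51.]
side 50 99 [-28.  68.  74.] [-49.  51.]
side 60 86 [66. 71. 76.] [-53.  49.]
side 70 82 [69. 74. 79.] [-51.  52.]
side 80 98 [71. 76. 81.] [-52.  51.]
side 90 81 [75. 80. 85.] [-51.  51.]
side 100 92 [77. 82. 88.] [-52.  51.]
side 110 68 [79. 83. 88.] [-53.  52.]
side 120 34 [79. 86. 91.] [-40.  51.]
side 130 99 [72. 79. 89.] [-53.  51.]
[[0.96, 0.29, -0.0], [0.29, -0.96, 0.0], [0.0, -0.0, -1.0]]
[[0.0, -0.96, -0.27, 69.97], [1.0, 0.0, -0.0, 0.3], [0.0, -0.27, 0.96, -117.62], [0.0, 0.0, 0.0, 1.0]] [[420.1509176    0.         322.34628709]
 [  0.         420.1509176  238.36866143]
 [  0.           0.           1.        ]]
1 [ 3.64053512e-01  3.64561468e-01  1.60758665e+00 -4.44089210e-16
  1.16944454e+00  2.29653512e-01]
1 [ 2.75407122e-01  3.32185560e-01  1.65189411e+00 -4.44089210e-16
  1.15751298e+00  1.41007122e-01]
1 [ 8.15183011e-02  3.74653022e-01  1.73631705e+00 -4.44089210e-16
  1.03062259e+00 -5.28816989e-02]
-1 None
-1 None
-1 None
```

```bash
python3 - <<'E'
from h import *
R=tool([0,0,-1],RS()[:,0])
ctrl.move_ptp(w([-30,40,280]),R)
im,d,P=grab('wrist','w1.png'); np.savez('w1.npz',im=im,d=d,**P)
ctrl.gripper_to(0)
# predicted board & lower box features
for p in ([-100,-150,12],[-100,110,12],[-73,-49,34],[73,-49,34],[-73,49,34]): print(p,proj(P,w(p)).round(1))
print(sensors.read_state()['t'])
E
```

```text
[-100, -150, 12] [[255.2 375.1]]
[-100, 110, 12] [[242.  116.6]]
[-73, -49, 34] [[275.9 294. ]]
[73, -49, 34] [[432.4 294. ]]
[-73, 49, 34] [[272.4 189.8]]
3.8333
```

View pics/w1.png

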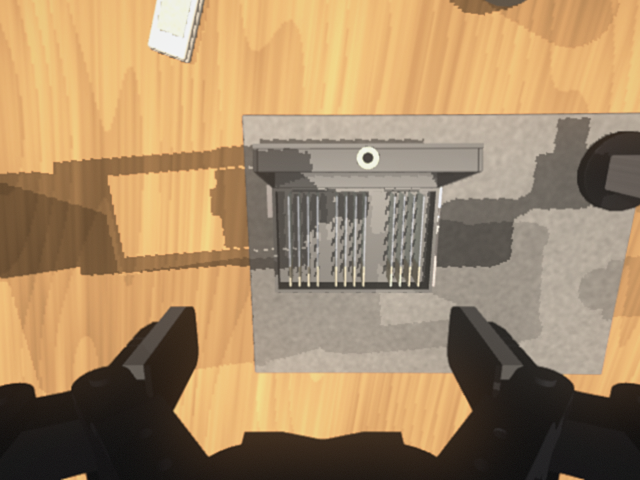

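The wrist view agrees with the estimate to about 2 mm: board corners at (256,373) and (243,115), box corner at (278,290). The lid leans left with its sticker at (368,157). I'll shift the origin slightly and push the lid shut.

```bash
sed -i 's/O=np.array.*/O=np.array([559.,165.5,0.])/' h.py; python3 - <<'E'
from h import *
R=tool([0,0,-1],RS()[:,0]); T=25; xs=-15
ctrl.move_l(w([xs,140,220]),R,vel=250)
ctrl.move_l(w([xs,135,34.5+78+T]),vel=200)
r=ctrl.move_l(w([xs,80,34.5+78+T]),vel=100,threshold=25); print(r,sensors.read_state()['force'])
f=[]
for th in np.arange(1.5,0.05,-0.1):
    rr=82
    c=np.array([49-rr*np.cos(th)+(18+11*np.sin(th))*np.sin(th), 34.5+rr*np.sin(th)+(18+11*np.sin(th))*np.cos(th)])
    if ctrl.move_l(w([xs,c[0],c[1]+T]),vel=90,threshold=25): print('hit',th); break
    f.append(np.round(sensors.read_state()['force'],1).tolist())
print(f[::3])
r=ctrl.move_l(w([xs,-31,49+T]),vel=25,threshold=12); s=sensors.read_state(); print(r,((np.array(s['eef_pos'])-O)@RS()).round(1),s['force'],s['t'])
E
```

```text
False [ 0.23142983 -0.23408579  0.09069344]
[[0.1, -0.2, -0.6], [0.0, 0.3, -0.3], [-0.6, 0.5, -0.2], [-0.0, -0.4, 0.0], [0.6, -0.1, 0.5]]
True [-14.5 -31.   77.5] [-1.90493207 -0.1974772   7.10873817] 9.975
```

```bash
python3 - <<'E'
from h import *
R=tool([0,0,-1],RS()[:,0])
ctrl.move_l(w([-30,-31,280]),vel=300)
im,d,P=grab('wrist','w2.png')
uv,X=cloud(P,d); S=(X-O)@RS()
t=(abs(S[:,0])<85)&(abs(S[:,1])<65)&(S[:,2]>44)&(S[:,2]<62)
A=np.c_[S[t,:2],np.ones(t.sum())]; print('plane',np.linalg.lstsq(A,S[t,2],rcond=None)[0])
m=np.zeros(d.shape,np.uint8); m[uv[t,1],uv[t,0]]=255
v,u=np.nonzero(m); W=(onplane(P,np.c_[u,v],52.5)-O)@RS(); print(cv2.minAreaRect(np.float32(W[:,:2])))
# mirror hover
G=np.array([490,-333,0]); mx=np.array([-101,40,0.]); mx/=np.linalg.norm(mx); my=np.array([-mx[1],mx[0],0])
for sg in (1,-1):
    q=ctrl.solve_ik(np.array([480,-330,230]),tool([0,0,-1],sg*my)); print(sg,q)
# final pose IK candidates
a=np.array([24.8,-40.9,103.5])
for g in ([0,-122,50],[0,-125,60],[0,-115,70],[10,-120,60]):
    n=a-np.array(g);n/=np.linalg.norm(n)
    u=np.array([0,0,-1.]);u-=n*(u@n);u/=np.linalg.norm(u)
    x=(n+u)/2**.5; z=(n-u)/2**.5; y=np.cross(z,x)
    c=np.array(g)-107*x-24.4*z
    for sg in (1,-1): print(g,np.round(c),x.round(2),sg,ctrl.solve_ik(w(c+x*5+z*28),tool(-(RS()@z),sg*(RS()@y))))
print(sensors.read_state()['t'])
E
```

```text
plane [-6.10275041e-04 -1.97808949e-05  5.26604823e+01]
((-1.5638046264648438, -0.0321044921875), (98.36073303222656, 146.0448760986328), 89.85942077636719)
1 [-7.50817060e-01  2.44326985e-01  1.55145774e+00 -4.44089210e-16
  1.34580793e+00  1.19706685e+00]
-1 [-7.50817060e-01  2.44326985e-01  1.55145774e+00 -4.44089210e-16
  1.34580793e+00 -1.94452580e+00]
[0, -122, 50] [ -32. -227.   50.] [ 0.29  0.93 -0.22] 1 None
[0, -122, 50] [ -32. -227.   50.] [ 0.29  0.93 -0.22] -1 [-0.13322388  0.41709304  1.69705085 -0.25744063  1.04865076  0.16044101]
[0, -125, 60] [ -31. -230.   71.] [ 0.27  0.91 -0.32] 1 None
[0, -125, 60] [ -31. -230.   71.] [ 0.27  0.91 -0.32] -1 [-0.08232162  0.41106752  1.67494542 -0.36402055  1.10681145  0.24276887]
[0, -115, 70] [ -34. -218.   87.] [ 0.29  0.88 -0.37] 1 [-0.03517122  0.40454721  1.65980402 -0.40983484  1.17023146 -2.80878703]
[0, -115, 70] [ -34. -218.   87.] [ 0.29  0.88 -0.37] -1 [-0.03517122  0.40454721  1.65980402 -0.40983484  1.17023146  0.33280562]
[10, -120, 60] [ -10. -228.   67.] [ 0.18  0.94 -0.29] 1 None
[10, -120, 60] [ -10. -228.   67.] [ 0.18  0.94 -0.29] -1 [-0.08902269  0.42679457  1.65247267 -0.33075456  1.07454275  0.12192726]
10.8583
```

```bash
sed -i 's/O=np.array.*/O=np.array([557.6,165.3,0.])/' h.py; python3 - <<'E'
from h import *
mx=np.array([-101,40,0.]); mx/=np.linalg.norm(mx); my=np.array([-mx[1],mx[0],0])
ctrl.move_ptp(np.array([475,-327,230]),tool([0,0,-1],-my))
im,d,P=grab('wrist','w3.png'); np.savez('w3.npz',im=im,d=d,**P)
ctrl.gripper_to(32)
uv,X=cloud(P,d); g=cv2.cvtColor(im,cv2.COLOR_RGB2HSV)[uv[:,1],uv[:,0]]
t=(g[:,2]<70)&(X[:,2]>7)&(X[:,2]<25)&(np.linalg.norm(X[:,:2]-[508,-340],axis=1)<90)
m=np.zeros(d.shape,np.uint8); m[uv[t,1],uv[t,0]]=255
k,l,st,c=cv2.connectedComponentsWithStats(m); i=1+np.argmax(st[1:,4]); v,u=np.nonzero(l==i)
Z=X[t]; print(st[i],c[i],'z pct',np.percentile(Z[:,2],[5,50,95]))
r=cv2.minAreaRect(np.float32(onplane(P,np.c_[u,v],12)[:,:2])); print(r,cv2.boxPoints(r))
print(sensors.read_state()['t'])
E
```

```text
[308 173  20  87 987] [317.65653495 203.9929078 ] z pct [14.3874496  15.78622087 17.09222762]
((481.42279052734375, -332.7415466308594), (13.706052780151367, 71.71080017089844), 66.51322174072266) [[ 445.80673 -324.73712]
 [ 511.57642 -353.31653]
 [ 517.0388  -340.74597]
 [ 451.26917 -312.16656]]
13.0167
```

View pics/w3.png

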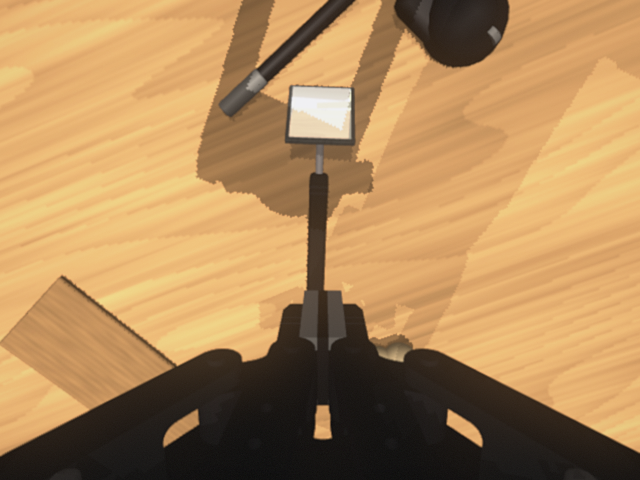

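The small mirror's handle front is at (319,173), the head at about (320,115) is about 51 mm wide, and the pen at (230,105) and bone end at (395,345) are clear of the fingers.

```bash
python3 - <<'E'
from h import *
z=np.load('w3.npz'); P=dict(K=z['K'],k1=float(z['k1']),Rc=z['Rc'],c=z['c'])
a=np.deg2rad(66.51+90); mx=np.array([np.cos(a),np.sin(a),0]); my=np.array([-mx[1],mx[0],0])
C=np.array([503.5,-342.4,0]); print('glass px',proj(P,C+107*mx+[0,0,24.4]),'front',proj(P,C+60*mx+[0,0,16]))
g=C+12*mx; R=tool([0,0,-1],-my)
ctrl.move_l(g+[0,0,110],R,vel=200)
print(ctrl.move_l(g+[0,0,28.5],vel=100,threshold=12))
ctrl.gripper_to(10,force=60); s=sensors.read_state(); print('w',s['grip_width'],s['eef_pos'],s['force'])
ctrl.move_l(np.array(s['eef_pos'])+[0,0,120],vel=120)
s=sensors.read_state(); print('w',s['grip_width'],s['eef_pos'],s['force'],s['t'])
im,d,P=grab('side','s2.png'); uv=proj(P,s['eef_pos'])[0]; print(uv)
im,d,P=grab('wrist','w4.png')
E
```

```text
glass px [[320.57898591 110.70140533]] front [[318.65622118 173.73113867]]
False
w 12.916370702909141 [ 493.30615778 -338.37256166   29.78979606] [ 0.36102066 -0.05140058  4.27095197]
w 13.290683551752712 [ 492.63626766 -337.79177255  148.58522   ] [ 0.03193475 -0.06848784 -1.39531514] 16.1917
[423.89833339 337.1068899 ]
```

View pics/w4.png

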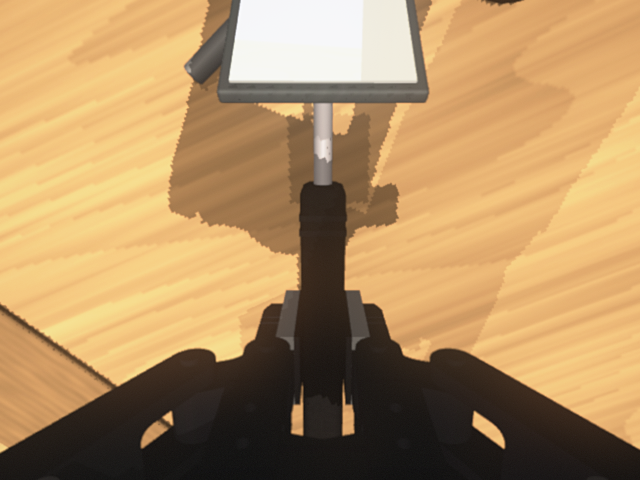

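```bash
python3 - <<'E'
from h import *
_,_,P=grab('wrist'); s=sensors.read_state(); R=np.array(s['eef_rot']); p=np.array(s['eef_pos'])
from scipy.optimize import least_squares
M=np.array([[87.2,25,44.2],[87.2,-25,44.2],[60,0,16.]]); obs=np.array([[230,82],[417,82],[323,183.]])
# tool x=mx, tool y=-my, tool z=-mz ; unknown: x offset, y offset, pitch, yaw (z fixed by grasp)
def mir2w(q):
    dx,dy,pit,yaw=q
    B=np.diag([1.,-1,-1])@cv2.Rodrigues(np.array([0,pit,0.]))[0]@cv2.Rodrigues(np.array([0,0,yaw]))[0]
    # pitch about the grasp point (TCP)
    c=np.array([12+dx,dy,29.8])
    return B,c
def world(q,X):
    B,c=mir2w(q); return p+((X-[c[0],c[1],c[2]])@B.T)@R.T
print(proj(P,world([0,0,0,0],M)).round(1))
r=least_squares(lambda q:(proj(P,world(q,M))-obs).ravel(),np.zeros(4)); print(r.x,r.fun.round(1))
E
```

```text
Traceback (most recent call last):
cv2.error: OpenCV(4.12.0) /io/opencv/modules/calib3d/src/calibration_base.cpp:151: error: (-210:Unsupported format or combination of formats) The matrices must have 32f or 64f data type in function 'Rodrigues'
```

View pics/s2.png

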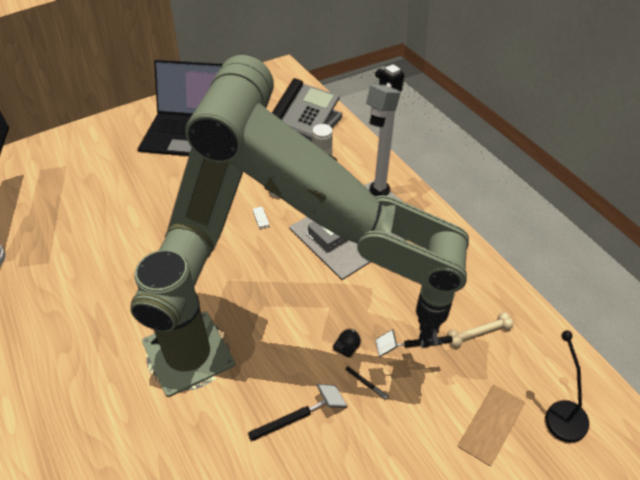

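The side view shows the small mirror held clear of the table at (420,343). The bigger mirror, pen, mouse and bone are undisturbed, and the box is shut at (325,235).

```bash
python3 - <<'E'
from h import *
from scipy.optimize import least_squares
from scipy.spatial.transform import Rotation as Ro
im,d,P=grab('wrist'); s=sensors.read_state(); R=np.array(s['eef_rot']); p=np.array(s['eef_pos'])
M=np.array([[87.2,25,44.2],[87.2,-25,44.2],[60,0,16.]]); obs=np.array([[230,82],[417,82],[323,183.]])
def world(q,X):
    B=np.diag([1.,-1,-1])@Ro.from_euler('yz',[q[2],q[3]]).as_matrix()
    return p+((X-[12+q[0],q[1],29.8])@B.T)@R.T
print(proj(P,world(np.zeros(4),M)).round(1))
r=least_squares(lambda q:(proj(P,world(q,M))-obs).ravel(),np.zeros(4)); print(r.x,r.fun.round(1))
# depth-based glass plane / handle plane in tool frame
uv,X=cloud(P,d); T=(X-p)@R
for nm,box in (('glass',(245,405,5,75)),('handle',(312,336,200,280))):
    k=(uv[:,0]>box[0])&(uv[:,0]<box[1])&(uv[:,1]>box[2])&(uv[:,1]<box[3])
    c=T[k].mean(0); n=np.linalg.svd(T[k]-c,full_matrices=False)[2][2]; print(nm,c.round(1),n.round(3))
E
```

```text
[[213.5  91.2]
 [430.4  91.4]
 [322.  189.2]]
[-2.47118414e+00  3.74985227e-01  2.04228892e-01 -1.92077748e-04] [-1.  -2.1  0.9 -2.   0.1  5.5]
glass [88.2  0.7 -2. ] [-0.707  0.001  0.707]
handle [31.2  0.7 13.9] [-0.004 -0.009 -1.   ]
```

```bash
cat >> h.py <<'E'
OFF=np.array([-11.3,0.7,29.9]); D=np.diag([1.,-1,-1]); AIM=np.array([24.8,-40.9,103.5]); MK=np.array([0,-50.5,43])
def target(g):
    g=np.array(g,float); n=AIM-g; n/=np.linalg.norm(n)
    u=np.array([0,0,-1.]);u-=n*(u@n);u/=np.linalg.norm(u)
    x=(n+u)/2**.5; z=(n-u)/2**.5; y=np.cross(z,x)
    Rm=RS()@np.c_[x,y,z]; Rt=Rm@D; org=w(g)-Rm@[107,0,24.4]
    return org-Rt@OFF, Rt
def check():
    s=sensors.read_state(); Rt=np.array(s['eef_rot']); Rm=Rt@D; o=np.array(s['eef_pos'])+Rt@OFF
    g=o+Rm@[107,0,24.4]; n=Rm@[.7071,0,.7071]; y=Rm[:,1]; Rg=np.c_[np.cross(y,n),y,n]
    print('aim in glass',(Rg.T@(w(AIM)-g)).round(1),'glass in stand',(RS().T@(g-O)).round(1),'dist',np.linalg.norm(g-w(MK)).round(1),'handle z',o[2].round(1),'grip',round(s['grip_width'],2),'t',s['t'],np.round(s['force'],1))
E
python3 - <<'E'
from h import *
p,R=target([3,-124,55]); print(p)
ctrl.move_l(np.array(sensors.read_state()['eef_pos'])+[0,0,60],vel=150)
ctrl.move_ptp(p+[0,0,110]-60*RS()[:,1],R); check()
ctrl.move_l(p,vel=60); ctrl.hold(0.5); check()
im,d,P=grab('wrist','w5.png'); np.savez('w5.npz',im=im,d=d,**P)
s=sensors.read_state(); uv,X=cloud(P,d); T=(X-s['eef_pos'])@np.array(s['eef_rot'])
for nm,box in (('glass',(245,405,5,75)),('handle',(312,336,200,280))):
    k=(uv[:,0]>box[0])&(uv[:,0]<box[1])&(uv[:,1]>box[2])&(uv[:,1]<box[3])
    c=T[k].mean(0); n=np.linalg.svd(T[k]-c,full_matrices=False)[2][2]; print(nm,c.round(1),n.round(3))
S=(X-O)@RS(); t=(abs(S[:,0])<85)&(abs(S[:,1])<65)&(S[:,2]>44)&(S[:,2]<62); 
A=np.c_[S[t,:2],np.ones(t.sum())]; print('lid plane',t.sum(),np.linalg.lstsq(A,S[t,2],rcond=None)[0])
grab('side','s3.png')
E
```

```text
[565.43933836 -47.1390206   85.96000993]
aim in glass [124.1  14.9  95.7] glass in stand [   2.6 -184.3  164.5] dist 180.8 handle z 169.7 grip 13.51 t 18.6083 [-0.5  0.6 -0.6]
aim in glass [ 0.   0.  98.6] glass in stand [   3. -124.   55.] dist 74.5 handle z 60.2 grip 13.21 t 21.35 [ 0.3 -0.4 -0.8]
glass [88.3  1.1 -2.2] [-0.709 -0.001  0.705]
handle [31.4  1.  13.7] [-0.005 -0.    -1.   ]
lid plane 0 [0. 0. 0.]
```

View pics/w5.png

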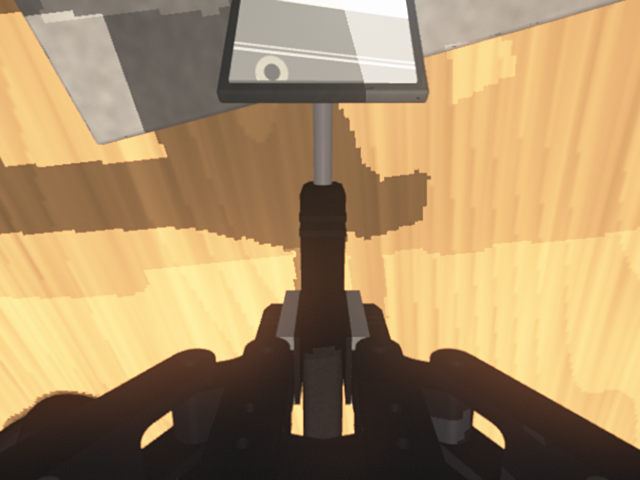

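View pics/s3.png

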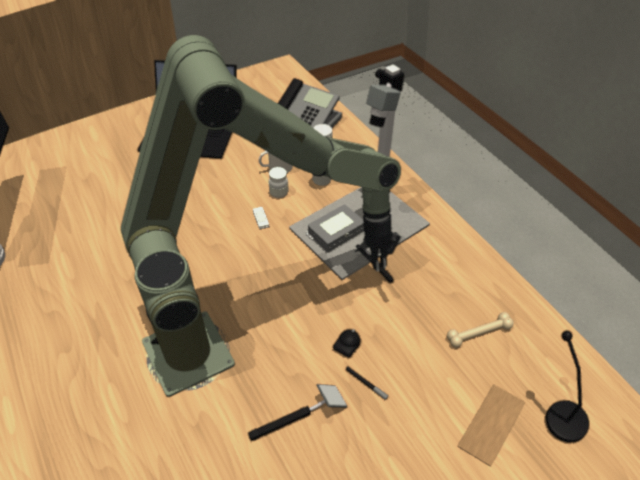

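The wrist view shows the mark reflected in the glass at (272,70). Predicting that reflection checks the mirror's pose against the mark independently. The side view shows the lid shut and the bystanders where they were.

```bash
python3 - <<'E'
from h import *
z=np.load('w5.npz'); P=dict(K=z['K'],k1=float(z['k1']),Rc=z['Rc'],c=z['c'])
s=sensors.read_state(); Rt=np.array(s['eef_rot']); Rm=Rt@D; g=np.array(s['eef_pos'])+Rt@OFF+Rm@[107,0,24.4]; n=Rm@[.7071,0,.7071]
v=w(MK); v=v-2*n*((v-g)@n); print('mark reflection predicted',proj(P,v),'mm/px',(np.linalg.norm(v-P['c'])/420).round(2))
_,d,Q=grab('side'); uv,X=cloud(Q,d); S=(X-O)@RS(); t=(abs(S[:,0])<65)&(abs(S[:,1])<42)&(S[:,2]>44)&(S[:,2]<75)
A=np.c_[S[t,:2],np.ones(t.sum())]; print('lid plane (side)',t.sum(),np.linalg.lstsq(A,S[t,2],rcond=None)[0]); check()
E
```

```text
mark reflection predicted [[272.91072923  72.23263259]] mm/px 0.47
lid plane (side) 859 [ 1.24459926e-03 -2.58686894e-03  5.30823838e+01]
aim in glass [-0.  -0.  98.6] glass in stand [   3. -124.   55.] dist 74.5 handle z 60.2 grip 13.18 t 21.5 [ 0.9  1.1 -0.9]
```

The reflection is within about 2 px (1 mm) of the prediction, and the lid is flat to 0.003 rad. I'm handing in.

```bash
python3 -c "
from h import *
ctrl.hold(0.5); check(); ctrl.finish_job()"
```

```text
aim in glass [-0.  -0.  98.7] glass in stand [   3. -124.   55.] dist 74.5 handle z 60.2 grip 13.16 t 22.0 [ 0.5  0.2 -1.2]
the job is handed in; nothing more can be done
```

I closed the slide box lid, picked up the smaller mirror by its handle and handed in at 22 s with the mirror held in front of the mark. The hand-in gives no verdict, so what follows is my own last checks.

- **Lid:** it is shut, with its top flat to about 0.003 rad and about 53 mm high against a nominal 52.5 mm.
- **Mirror position:** the glass is 74.5 mm from the mark and 73.5 mm in front of it. The handle is 60 mm up and the glass centre 55 mm up.
- **Aim:** the line square to the glass passes the aim point within about 1 mm by calculation. The mark's reflection in the wrist picture was at (272,70), against a predicted (273,72).
- **Grip:** the depth readings of the handle and glass match those taken just after the lift to within 0.5 mm, so no slip showed. The fingers' opening read 13.2 mm, falling slightly from 13.5 mm.
- **Bystanders:** the last side picture showed none of them visibly moved, though I checked this only by eye.

One check gave nothing: the wrist camera could not see the lid's top from the final pose, so I measured the lid with the side camera instead. I did not measure the contact force between the mirror and the stand directly. By geometry the glass's lower edge is about 18 mm above the board.

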